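# Slide the spray can into its dock and bolt it in

## Task

Park the tall spray can so that it cannot walk about on the shaking bench: slide it upright along the bench, without lifting it or tipping it over, into the open dock until it rests against the stop. The stop is only held by friction, so feel for it and do not shove it back. Then push the slide bolt fully across behind the can, and leave the brass weight, the tin and the tape roll where they are.

Things in the scene. Friction and masses are not known exactly. Their poses are not given: they have to be found in the camera images.
- can: loose plain aluminium spray can with a grey cap, upright: cylinder 53 mm in diameter up to z 150, then the cap, 33 mm in diameter, up to z 190 (mm); 0.2 to 0.45 kg, slides at about 1 to 4 N. Origin: centre of its underside, z up. Pushed higher than about 30 mm above the bench it topples
- dock: fixed aluminium dock: a channel open at front and below, two rails 60 mm apart inside, 8 thick, 40 high, from x -4 to 70 mm, joined at the back by a crossbeam (x 66 to 76); feet 4 high to |y| 59. Origin: on the bench on the channel's centre line, where the can's axis stands when it touches the stop at joint 0; x points into the channel, y left, z up
- mouth (a point): middle of the channel's mouth, on the bench, at dock x -14 mm; axes as the dock's. From x -4 to here the rails flare from 60 to about 75 mm apart
- bolt_guide (a point): centre of the top of the dark block that guides the bolt, right of the mouth: dock x -49 to -25, y -58 to -86 mm, 40 high, fixed; a plate 4 mm high round it spans dock x -60 to 20, y -36 to -94 (from y -56 outward where x is below 4)
- stop (a joint): the stop in the channel, a dark steel pad 40 wide, z 8 to 38 mm, on a rod through the crossbeam; 0 = nearest to the mouth, grows (m) as it is pushed deeper along the dock's x, to 0.026. Set at 0 to 0.012 at the start; held by friction only, yields above about 15 N
- stop_face (a point): centre of the stop's front face, 24 mm above the bench; axes as the dock's, x into the channel. The can touches it when the can's axis is 26.5 mm in front of it
- bolt (a joint): slide bolt: 0 = withdrawn, 0.090 m = fully across the mouth (end of travel). Moves along the dock's +y (from right to left) with about 3 N of friction; stays where it is left. A round steel bar 12 mm in diameter, centre line at dock x -37 mm, 24 mm above the bench, its free end at dock y -56 mm when withdrawn and +34 mm when fully across
- bolt_tab (a point): middle of the outer face of the upright steel tab at the bolt's outer end, 40 mm above the bench; the tab is 28 mm wide (along dock x), 8 thick, z 8 to 62 mm. Push this face along dock +y. Axes as the dock's; at dock y -190 mm when withdrawn
- cal_mass: bystander: loose brass-coloured knobbed weight, 36 mm in diameter, 52 high; origin centre of its underside
- grease_tin: bystander: loose flat round tin, 51 mm in diameter, 26 high; origin centre of its underside
- tape: bystander: loose black roll of tape lying flat, 57 x 54 x 19 mm; origin centre of its underside

How it is judged:
By the outcome, as a careful person would: the job done as asked, in the order asked, and still so for the second after the job is handed in, with the robot touching nothing.
It also fails if it takes over 61 s, if anything falls off the work surface, if the arm or the gripper's body presses on something with over 40 N, if the wrist force passes 120 N, or if a joint passes its speed limit or range.

## Robot

A 6-joint arm with a two-finger parallel gripper is mounted at the origin on a cart in front of the work surface, level with it; the furniture and walls round the work are solid. World frame = base frame: x ahead of the robot, y to its left, z up, the work surface at z = 0. Lengths are in m, angles in degrees, forces in N, time in s.
With the tool pointing down it reaches from about 0.375 to 0.925 m from the base axis. Payload 5.7 kg.
Tool frame: the origin (TCP) lies midway between the tips of the shut fingers; the grasp point (between the pads) lies 19 mm behind it; z points along the fingers, y is the line along which they close (so a half turn about z gives the same grasp; the last joint's range is limited). The gripper opens to 85 mm and grips with 20 to 120 N. Pads are 22 mm wide; open, the fingers measure 114 mm over their backs; the gripper's body (76 mm by 85 mm) begins 54 mm behind the grasp point. The pads swing forward as they close: fully open they stand 13 mm farther back than shut.
Start: joints at [-73.975, 20.558, 86.54, -0, 72.909, -6.595], TCP at [0.231, -0.554, 0.231] pointing down, gripper open.
Joint ranges: [-170.27, 170.27], [-57.76, 135], [12.27, 136.19], [-55.21, 235.2], [11.17, 155.16], [-170.74, 170.74]. Speed limits (degrees/s): [136.94, 136.94, 180, 180, 180, 180].

## Interface

Orientations are given as a 3x3 rotation matrix whose columns are the frame's x, y, z axes.
In Python, from workcell import * gives the robot as it stands. The module is installed in compiled form; this text tells all that it offers.
- The arm moves only by the tool carry_out, never from a script. Its arguments are lists of equal length, an entry for each row: "travel": the shift along the tool's x, y, z in units of 40 mm (1.0 is 40 mm), a list of three; "roll": the turn about the tool's z in units of 5 degrees (1.0 is 5 degrees); "grip": the opening, from 0 (shut) to 1 (fully open). A call has 1 to 12 rows; each row shifts and turns the commanded pose from where the row before left it, along the tool's axes as they then stand; what a row does not reach is not made up. A row lasts 1/12 s, in which the tool goes at most 41.7 mm and 7.16 degrees, less where a joint would pass 70% of its speed; a pose out of reach is approached as far as the arm can. A call is refused whole if a number of a shift passes 1 or a number of a turn 1, either way. A call with a gripper value outside its range is refused whole. The fingers move at their own pace and stop on an object; the grip force is fixed at half the most. Time passes only in rows, so rows that do not move let the fingers close. It gives the time, the measured TCP pose, the force, the opening and the grip force at its end, in the units of the state.
- sense(): the state, without advancing time (a new reading comes with each control period).
- camera(name): name is "scene" or "top"; returns the picture (480x640x3 uint8, blue, green, red); there is no depth.
- camera_info(name): a dict with "intrinsics" (3x3 intrinsics, pixels), "R" (3x3) and "t" (3): a world point X has camera coordinates R X + t. Camera axes: x right, y down, z forward; pixel columns grow to the right and rows downward; lengths in m; the calibration is good to about 2 mm. A picture is of the moment at which its call begins. camera_info takes no time and is no camera call.
- close_job(): hands the job in; it is judged then, once.
The state is a dict: "time": time; "joint_pos": joint angles; "qvel": joint speeds; "tau": joint torques, N m; "eef_pos": TCP position; "ee_rot": TCP orientation; "ft_force": force on the tool from outside, world axes, zero at the start; "ft_torque": the same for the moment, N m; "width": finger opening in m; "gripper_force": force on a finger pad.
Only numpy, scipy, OpenCV 4.12 (cv2) and the standard library are available. Lean on these libraries where they do the work, as an engineer would, in place of code of your own. Each camera call takes 0.05 s, during which the arm holds its last target. There are 200 camera calls.

## Working session

There is one attempt and no reset: what is moved stays moved. The work goes in short steps, Python scripts to look and compute and a tool call to move; the robot and the scene stay as the last step left them, time stands still between calls to the robot, and variables do not carry over. Pictures are saved under pics/ and viewed, at most 10 in all, crops included, and the job is handed in when it is done.

Besides the shell and the picture viewer there is one more tool, called by a JSON object that holds its "name" and its "arguments". carry_out: Moves the arm, as the interface text tells. Its arguments: {"type":"object","properties":{"travel":{"type":"array","items":{"type":"array","items":{"type":"number"}}},"roll":{"type":"array","items":{"type":"number"}},"grip":{"type":"array","items":{"type":"number"}}},"required":["travel","roll","grip"]}

```bash
mkdir -p pics; python3 - <<'E'
from workcell import *
import cv2,numpy as np
for n in("scene","top"):
    cv2.imwrite(f"pics/{n}0.png",camera(n)); i=camera_info(n); print(n,np.round(i["intrinsics"],1).tolist(),np.round(i["R"],4).tolist(),np.round(i["t"],4).tolist())
s=sense();print({k:np.round(v,3).tolist() for k,v in s.items()})
E
```

```text
scene [[561.0, 0.0, 310.9], [0.0, 561.0, 250.8], [0.0, 0.0, 1.0]] [[0.8507, -0.5256, -0.0087], [-0.4215, -0.6721, -0.6088], [0.3142, 0.5216, -0.7932]] [-0.4737, 0.2642, 0.7177]
top [[547.7, 0.0, 336.0], [0.0, 547.7, 235.5], [0.0, 0.0, 1.0]] [[-0.005, -0.9998, 0.0174], [-0.9905, 0.0026, -0.1372], [0.1372, -0.018, -0.9904]] [-0.0071, 0.5466, 0.9148]
{'time': 0.1, 'joint_pos': [-73.975, 20.595, 86.594, 0.001, 72.91, -6.595], 'qvel': [0.082, -0.187, -0.212, -0.018, -0.151, -0.114], 'tau': [-0.001, -52.865, -27.935, -0.0, 0.005, 0.0], 'eef_pos': [0.231, -0.553, 0.231], 'ee_rot': [[0.923, 0.385, -0.0], [0.385, -0.923, 0.002], [0.0, -0.002, -1.0]], 'ft_force': [0.278, 0.093, 0.066], 'ft_torque': [0.034, -0.022, -0.001], 'gripper_force': 0.0, 'width': 0.085}
```

View pics/scene0.png

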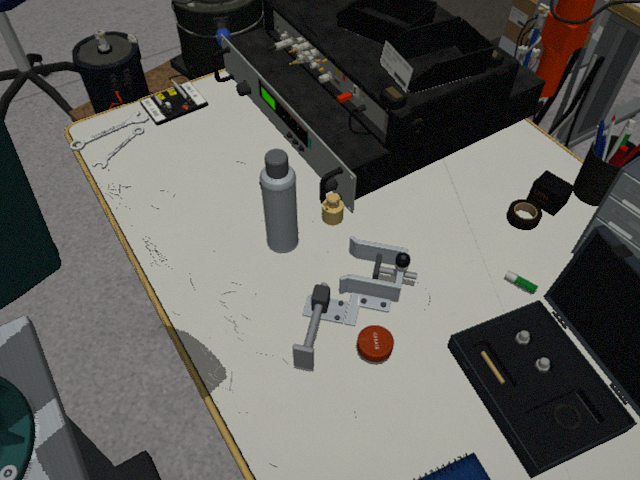

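View pics/top0.png

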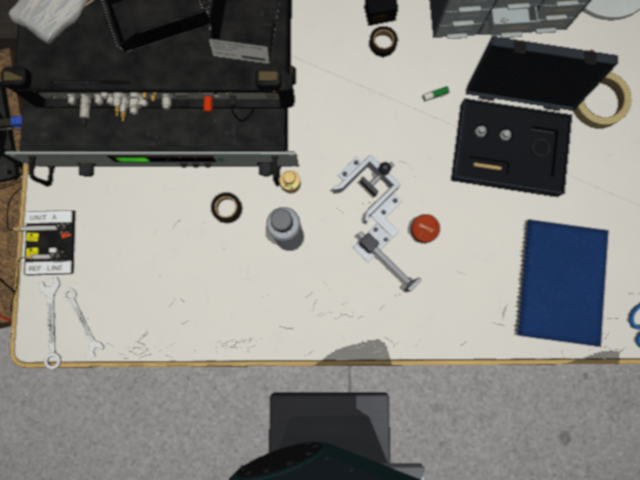

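The scene picture shows the can (base around 283,245), brass weight (333,210), dock (375,270), bolt tab (303,357) and tin (376,343). The top picture shows the can cap at (282,219), tape (227,207), weight (290,180), dock mouth facing lower left, guide (369,242), tab (410,284) and tin (425,228).

```bash
python3 - <<'E'
import cv2
a=cv2.imread("pics/top0.png")[130:310,200:450]; cv2.imwrite("pics/topc.png",cv2.resize(a,None,fx=3.2,fy=3.2,interpolation=cv2.INTER_CUBIC))
a=cv2.imread("pics/scene0.png")[140:380,240:440]; cv2.imwrite("pics/scenec.png",cv2.resize(a,None,fx=2.5,fy=2.5,interpolation=cv2.INTER_CUBIC))
E
```

```text
(no output)
```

View pics/topc.png

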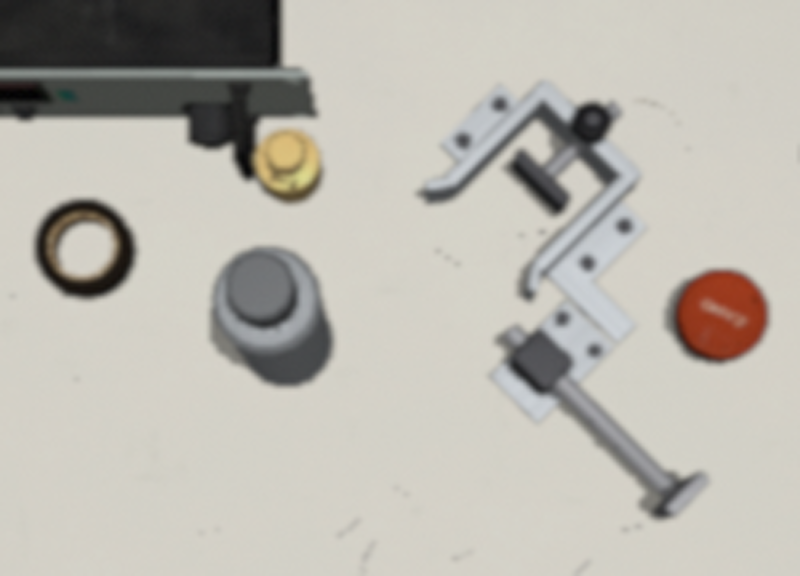

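View pics/scenec.png

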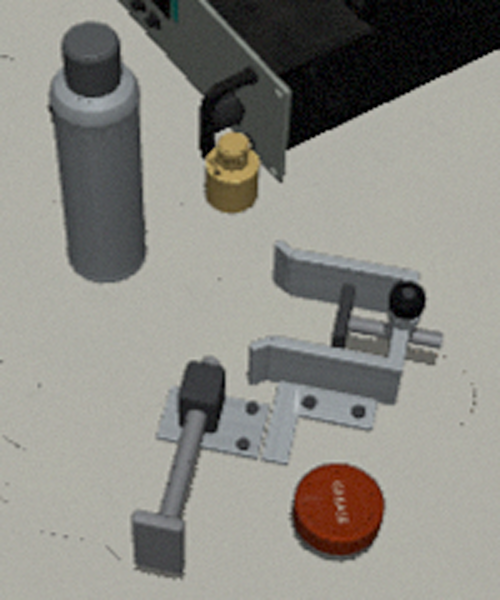

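```bash
cat > h.py <<'E'
from workcell import *
import numpy as np,cv2
def ray(n,u,v,z):
    i=camera_info(n);R=np.array(i["R"]);c=-R.T@np.array(i["t"]);d=R.T@np.linalg.solve(i["intrinsics"],[u,v,1])
    return (c+d*(z-c[2])/d[2])[:2]
def proj(n,P):
    i=camera_info(n);q=i["intrinsics"]@(np.array(i["R"])@np.array(P)+i["t"]);return q[:2]/q[2]
tc=lambda u,v,z:ray("top",200+u/3.2,130+v/3.2,z)
sc=lambda u,v,z:ray("scene",240+u/2.5,140+v/2.5,z)
E
python3 - <<'E'
from h import *
P=[("gt",(-37,-72),tc(543,357,.04)),("bL",(76,38),tc(545,83,.04)),("bR",(76,-38),tc(637,175,.04)),("tabT",(-37,-186),tc(688,492,.062)),("gs",(-37,-72),sc(207,380,.04)),("tabs",(-37,-190),sc(158,545,.035))]
A=np.array([p[1] for p in P])/1e3;B=np.array([p[2] for p in P])
a0=A.mean(0);b0=B.mean(0);U,S,V=np.linalg.svd((A-a0).T@(B-b0));R=(V.T@np.diag([1,np.linalg.det(V.T@U.T)])@U.T);t=b0-R@a0
print("dock t",t,"ang",np.degrees(np.arctan2(R[1,0],R[0,0])))
for p,x in zip(P,A): print(p[0],p[2].round(4),"res mm",((R.T@(p[2]-t)-x)*1e3).round(1))
D=lambda w:(R.T@(np.array(w)-t)*1e3).round(1)
print("stop front top",D(tc(512,160,.038)),D(tc(557,212,.038)),"scene",D(sc(345,288,.038)),D(sc(337,345,.008)))
# can
print("cap top",tc(262,280,.19),sc(91,40,.19))
print("flare tips z40",D(tc(425,192,.04)),D(tc(528,290,.04)))
img=cv2.imread("pics/scene0.png")
print("mass",tc(289,150,.05),"tin",tc(724,312,.026),"tape",tc(85,248,.019), "box edge",tc(315,115,0.0),sc(282,180,0.0))
print("can base front scene",sc(105,281,0),"sides z0",sc(68,268,0),sc(145,262,0))
print("can base top", tc(290,385,0),tc(333,340,0))
E
```

```text
dock t [ 0.61426639 -0.04099506] ang -45.976236909800456
gt [ 0.5355 -0.0676] res mm [ 1.4 -3.1]
bL [ 0.6885 -0.0708] res mm [-3.  -5.3]
bR [ 0.6363 -0.1208] res mm [-3.3 -1.6]
tabT [ 0.4611 -0.141 ] res mm [2.5 6.4]
gs [ 0.5355 -0.0684] res mm [ 2.  -3.7]
tabs [ 0.4575 -0.1416] res mm [0.4 7.3]
stop front top [29.6 14.6] [ 26.8 -23.4] scene [31.1 11.5] [ 32.6 -10.5]
cap top [0.55228035 0.07254818] [0.5477011  0.07286368]
flare tips z40 [-17.8  34.8] [-15.5 -43.3]
mass [0.64807854 0.06994644] tin [ 0.56209935 -0.1692778 ] tape [0.60001889 0.18498761] box edge [0.68114997 0.0584899 ] [0.68181568 0.06485894]
can base front scene [0.53481542 0.05377468] sides z0 [0.51958208 0.07599787] [0.56498744 0.05342212]
can base top [0.52512887 0.0718492 ] [0.55060762 0.0477663 ]
```

```bash
cat >> h.py <<'E'
P=[("gt",(-37,-72),tc(543,357,.04)),("bL",(76,38),tc(545,83,.04)),("bR",(76,-38),tc(637,175,.04)),("gs",(-37,-72),sc(207,380,.04)),("fl",(-14,0),(tc(425,192,.04)+tc(528,290,.04))/2),("tabT",(-37,-175),tc(688,492,.062)),("tabs",(-37,-179),sc(158,545,.035))]
A=np.array([p[1] for p in P])/1e3;B=np.array([p[2] for p in P])
a0=A.mean(0);b0=B.mean(0);U,S,V=np.linalg.svd((A-a0).T@(B-b0));R=(V.T@np.diag([1,np.linalg.det(V.T@U.T)])@U.T);t=b0-R@a0
D=lambda w:(R.T@(np.array(w)[:2]-t)*1e3).round(1)
W=lambda x,y:(R@np.array([x,y])/1e3+t)
E
python3 - <<'E'
from h import *
print("dock t",t,"ang",np.degrees(np.arctan2(R[1,0],R[0,0])))
for p,x in zip(P,A): print(p[0],p[2].round(4),"res mm",((R.T@(p[2]-t)-x)*1e3).round(1))
print("stop front top",D(tc(512,160,.038)),D(tc(557,212,.038)),"scene",D(sc(345,288,.038)),D(sc(337,345,.008)))
c=np.array([.549,.0727]);print("can dock",D(c),"mass",D(tc(289,150,.05)),"tin",D(tc(724,312,.026)),"tape",D([.6,.185]))
im=cv2.imread("pics/scene0.png")[140:380,240:440];im=cv2.resize(im,None,fx=2.5,fy=2.5)
for x,y,z in[(-14,37.5,40),(-14,-37.5,40),(76,38,40),(76,-38,40),(26.5,20,38),(26.5,-20,38),(-37,-72,40),(-60,-94,4),(20,-94,4),(-60,-56,4),(-4,-30,40),(-4,30,40),(66,0,40)]:
    u=(proj("scene",[*W(x,y),z/1e3])-[240,140])*2.5;cv2.circle(im,tuple(int(k) for k in u),3,(0,0,255),-1)
for z in(0,.15,.19):
  r=.0265 if z<.16 else .0165
  for a in range(0,360,15):
    u=(proj("scene",[c[0]+r*np.cos(np.radians(a)),c[1]+r*np.sin(np.radians(a)),z])-[240,140])*2.5;cv2.circle(im,tuple(int(k) for k in u),2,(255,0,0),-1)
cv2.imwrite("pics/chk.png",im)
E
```

```text
dock t [ 0.61045247 -0.04242656] ang -44.977195824315835
gt [ 0.5355 -0.0676] res mm [1.8 1.2]
bL [ 0.6885 -0.0708] res mm [-0.7 -2.9]
bR [ 0.6363 -0.1208] res mm [-2.3  0.9]
gs [ 0.5355 -0.0684] res mm [2.3 0.6]
fl [ 0.5996 -0.032 ] res mm [-1.  -0.3]
tabT [ 0.4611 -0.141 ] res mm [ 1.1 -0.3]
tabs [ 0.4575 -0.1416] res mm [-1.1  0.7]
stop front top [31.5 17.8] [ 28.1 -20.2] scene [33.  14.7] [34.1 -7.4]
can dock [-124.8   38. ] mass [-52.8 106.1] tin [  55.5 -123.9] tape [-168.1  153.5]
```

View pics/chk.png

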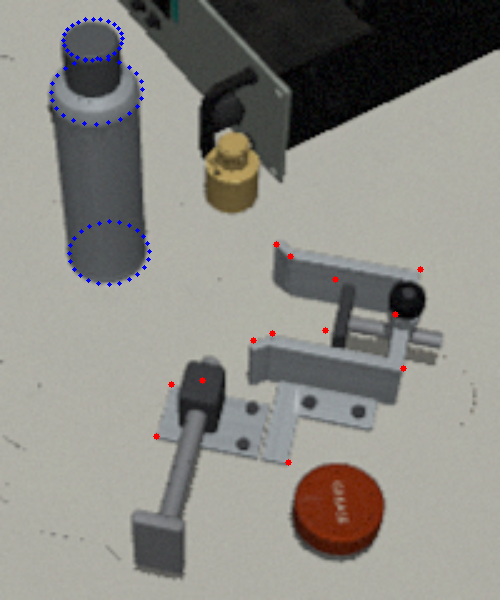

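The overlay fits: dock origin is at about (0.610,-0.042), yaw -45°, the bolt is already about 11 mm in, and the stop is at about 5 mm. The can is near (0.5475,0.0735). I'll push low with the back of an open finger, so I'm moving to behind the can.

{"name": "carry_out", "arguments": {"travel": [[0, 0, 0], [0.58, -0.66, 0], [0.58, -0.66, 0], [0.58, -0.66, 0], [0.58, -0.66, 0], [0.58, -0.66, 0], [0.58, -0.66, 0], [0.58, -0.66, 0], [0.58, -0.66, 0], [0.58, -0.66, 0], [0.58, -0.66, 0], [0.58, -0.66, 0]], "roll": [0.6, 0, 0, 0, 0, 0, 0, 0, 0, 0, 0, 0], "grip": [1, 1, 1, 1, 1, 1, 1, 1, 1, 1, 1, 1]}}

```text
time: 1.1
eef_pos: [0.3736, -0.1928, 0.2312]
ee_rot: [[0.942, 0.335, -0.0], [0.335, -0.942, 0.0], [-0.0, -0.0, -1.0]]
ft_force: [0.1, 0.4, -0.5]
width: 0.0851
gripper_force: 0.0
```

{"name": "carry_out", "arguments": {"travel": [[0.58, -0.66, 0], [0.58, -0.66, 0], [0.58, -0.66, 0], [0.58, -0.66, 0], [0.58, -0.66, 0], [0.58, -0.66, 0], [0.58, -0.66, 0], [0.58, -0.66, 0], [0.58, -0.66, 0], [0.58, -0.66, 0], [0.58, -0.66, 0], [0, 0, 0]], "roll": [0, 0, 0, 0, 0, 0, 0, 0, 0, 0, 0, 0], "grip": [1, 1, 1, 1, 1, 1, 1, 1, 1, 1, 1, 1]}}

```text
time: 2.1
eef_pos: [0.5187, 0.1699, 0.2312]
ee_rot: [[0.941, 0.339, 0.002], [0.339, -0.941, 0.003], [0.003, -0.002, -1.0]]
ft_force: [1.0, -0.1, 0.2]
width: 0.0856
gripper_force: 0.0
```

```bash
cat >> h.py <<'E'
def st():
    s=sense();M=np.array(s["ee_rot"]);print("t",round(s["time"],2),"pos",np.round(s["eef_pos"],4),"dock",D(s["eef_pos"]),"yang",round(np.degrees(np.arctan2(M[1,1],M[0,1])),2),"F",np.round(s["ft_force"],1),"w",s["width"]);return s
def to(p):
    s=sense();M=np.array(s["ee_rot"]);print("units",np.round(M.T@(np.array(p)-s["eef_pos"])/.04,3))
E
python3 - <<'E'
from h import *
st();d=R@[np.cos(np.radians(-25.4)),np.sin(np.radians(-25.4))];print(d);c=np.array([.5475,.0735]);to([*(c-d*.1),.0])
a=camera("scene");cv2.imwrite("pics/g1.png",a)
E
```

```text
t 2.1 pos [0.5187 0.1699 0.2312] dock [-215.    85.4] yang -70.19 F [ 1.  -0.1  0.2] w 0.08557950120966619
[ 0.33582649 -0.94192387]
units [-0.151  0.025  5.78 ]
```

View pics/g1.png

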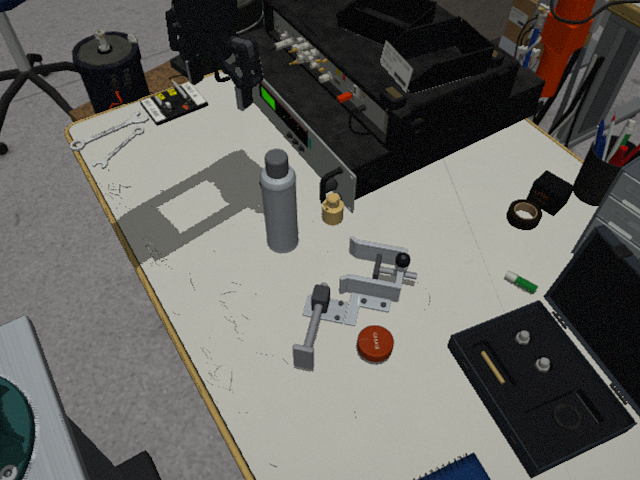

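```bash
python3 - <<'E'
import cv2
a=cv2.imread("pics/g1.png")[0:130,150:300]; a=cv2.convertScaleAbs(a,alpha=2.2,beta=20); cv2.imwrite("pics/g1c.png",cv2.resize(a,None,fx=4.5,fy=4.5,interpolation=cv2.INTER_CUBIC))
from h import *
s=st();p=np.array(s["eef_pos"]);M=np.array(s["ee_rot"])
for y in(.0425,.057,.075):
  for z in(-.013,-.04,-.07,-.1): print(y,z,((proj("scene",p+M@[0,y,z])-[150,0])*4.5).round())
E
```

```text
t 2.15 pos [0.5173 0.1673 0.2309] dock [-214.1   82.5] yang -70.16 F [-0.5 -0.7 -0.9] w 0.08582542412375498
0.0425 -0.013 [423. 482.]
0.0425 -0.04 [413. 407.]
0.0425 -0.07 [402. 318.]
0.0425 -0.1 [390. 224.]
0.057 -0.013 [459. 501.]
0.057 -0.04 [450. 426.]
0.057 -0.07 [440. 337.]
0.057 -0.1 [429. 242.]
0.075 -0.013 [504. 525.]
0.075 -0.04 [497. 450.]
0.075 -0.07 [488. 361.]
0.075 -0.1 [479. 266.]
```

View pics/g1c.png

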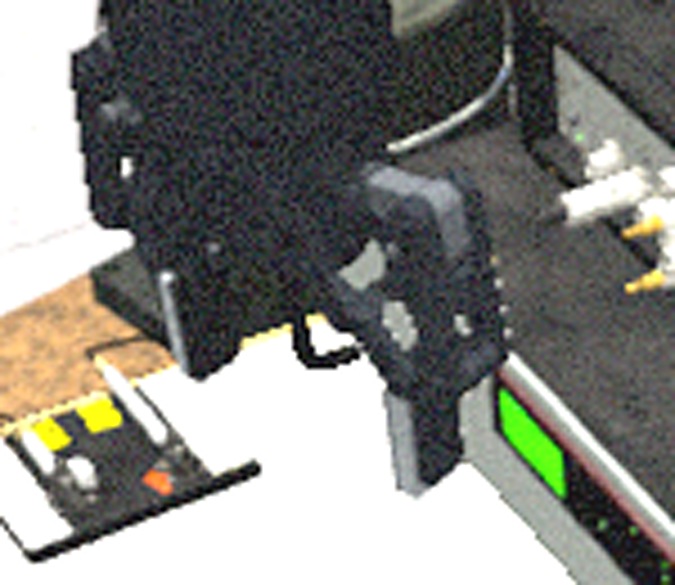

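The linkage knuckle bulges about 15 mm beyond the fingertip back (at about 500,350), 40+ mm above the tips. A low back-of-finger push would therefore hit the can high and topple it. Instead I'll hold the can upright by its cap and slide it along the bench, with the pads lined up along the dock's x.

{"name": "carry_out", "arguments": {"travel": [[0, 0, 0], [0, 0, 0], [0, 0, 0], [0, 0, 0], [0, 0, 0], [0, 0, 0], [-0.28, 0.55, 0], [-0.28, 0.55, 0], [-0.28, 0.55, 0], [-0.28, 0.55, 0], [0, 0, 0], [0, 0, 0]], "roll": [-1, -1, -1, -1, -1, 0, 0, 0, 0, 0, 0, 0], "grip": [1, 1, 1, 1, 1, 1, 1, 1, 1, 1, 1, 1]}}

```text
time: 3.15
eef_pos: [0.5462, 0.069, 0.2311]
ee_rot: [[0.715, 0.699, -0.001], [0.699, -0.715, 0.0], [-0.001, -0.001, -1.0]]
ft_force: [-0.4, -0.4, -0.1]
width: 0.0849
gripper_force: 0.0
```

```bash
python3 - <<'E'
from h import *
st();to([.5485,.0728,.152])
E
```

```text
t 3.15 pos [0.5462 0.069  0.2311] dock [-124.2   33.3] yang -45.67 F [-0.4 -0.4 -0.1] w 0.08494157484834379
units [ 0.11  -0.027  1.977]
```

{"name": "carry_out", "arguments": {"travel": [[0.11, -0.03, 0.2], [0, 0, 0.4], [0, 0, 0.4], [0, 0, 0.4], [0, 0, 0.4], [0, 0, 0.18], [0, 0, 0], [0, 0, 0], [0, 0, 0]], "roll": [-0.14, 0, 0, 0, 0, 0, 0, 0, 0], "grip": [1, 1, 1, 1, 1, 1, 1, 0.7, 0.6]}}

```text
time: 3.9
eef_pos: [0.5492, 0.075, 0.1528]
ee_rot: [[0.703, 0.711, 0.001], [0.711, -0.703, 0.0], [0.001, 0.001, -1.0]]
ft_force: [-0.0, 0.0, 0.8]
width: 0.064
gripper_force: 0.0
```

```bash
python3 - <<'E'
from h import *
st();to([.5485,.0728,.152]); cv2.imwrite("pics/g2t.png",camera("top"));a=camera("scene")
a=np.hstack([cv2.imread("pics/g2t.png")[130:270,200:340],a[130:270,210:350]]);cv2.imwrite("pics/g2.png",cv2.resize(cv2.convertScaleAbs(a,alpha=1.4,beta=15),None,fx=2.8,fy=2.8,interpolation=cv2.INTER_CUBIC))
E
```

```text
t 3.9 pos [0.5492 0.075  0.1528] dock [-126.3   39.8] yang -44.65 F [-0.   0.   0.8] w 0.06396495992723623
units [-0.051  0.025  0.021]
```

View pics/g2.png

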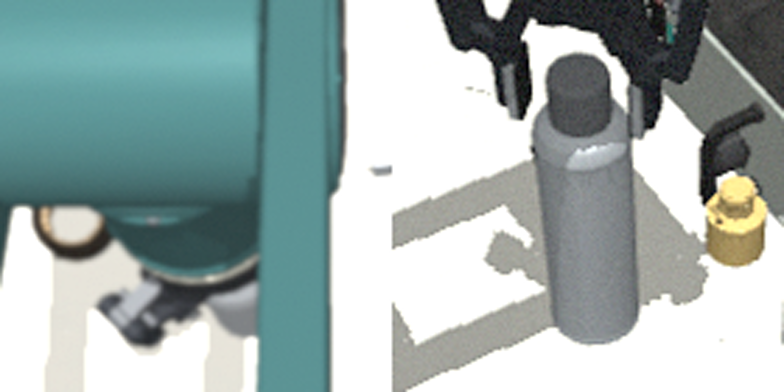

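The right half of that picture shows the fingers symmetric about the cap (pads at 525 and 632, cap centre 578) and clear of the shoulder. Closing.

{"name": "carry_out", "arguments": {"travel": [[-0.05, 0, 0], [0, 0, 0], [0, 0, 0], [0, 0, 0], [0, 0, 0], [0, 0, 0], [0, 0, 0], [0, 0, 0], [0, 0, 0], [0, 0, 0], [0, 0, 0], [0, 0, 0]], "roll": [0, 0, 0, 0, 0, 0, 0, 0, 0, 0, 0, 0], "grip": [0.52, 0.49, 0.46, 0.44, 0.42, 0.4, 0.38, 0.36, 0.3, 0.2, 0.1, 0]}}

```text
time: 5.0
eef_pos: [0.5475, 0.073, 0.1523]
ee_rot: [[0.703, 0.711, 0.0], [0.711, -0.703, -0.0], [0.0, 0.0, -1.0]]
ft_force: [-0.7, -0.3, 4.3]
width: 0.0318
gripper_force: 59.1
```

```bash
python3 - <<'E'
from h import *
s=st();print(s["gripper_force"],s["ft_torque"])
a=camera("scene");cv2.imwrite("pics/g3.png",a)
# can edges: base extents
for r in (170,200,230,240,245,250,252,254):
    row=a[r,240:320].astype(int).mean(1); print(r,''.join('#' if v<150 else '.' for v in row))
E
```

```text
t 5.0 pos [0.5475 0.073  0.1523] dock [-126.1   37.2] yang -44.68 F [-0.7 -0.3  4.3] w 0.03181717219257922
59.07192885875702 [-0.06935944  0.05123858 -0.00754952]
170 ...............###########################################................######
200 ################################################################................
230 ................##...###########################################################
240 ..........#################################################.....................
245 #########################################################.......................
250 ######################..........#####################...........................
252 ##################...................###########................................
254 ############....................................................................
```

{"name": "carry_out", "arguments": {"travel": [[-0.02, 0.04, 0], [-0.04, 0.08, 0], [-0.04, 0.09, 0], [-0.04, 0.09, 0], [-0.04, 0.09, 0], [-0.04, 0.09, 0], [-0.04, 0.09, 0], [-0.04, 0.09, 0], [-0.04, 0.09, 0], [-0.04, 0.09, 0], [-0.04, 0.09, 0], [-0.04, 0.09, 0]], "roll": [0, 0, 0, 0, 0, 0, 0, 0, 0, 0, 0, 0], "grip": [0, 0, 0, 0, 0, 0, 0, 0, 0, 0, 0, 0]}}

```text
time: 6.05
eef_pos: [0.563, 0.033, 0.1525]
ee_rot: [[0.704, 0.71, -0.001], [0.71, -0.704, 0.004], [0.002, -0.003, -1.0]]
ft_force: [-2.4, 5.5, 8.0]
width: 0.0319
gripper_force: 59.6
```

```bash
python3 - <<'E'
from h import *
s=st();print(s["gripper_force"],s["ft_torque"],"F dock",D(t+np.array(s["ft_force"])[:2]/1e3));to([*W(-45,0),.1523])
E
```

```text
t 6.05 pos [0.563  0.033  0.1525] dock [-86.9  19.8] yang -44.73 F [-2.4  5.5  8. ] w 0.031941958767110736
59.60971534252167 [ 1.50356151  0.55639672 -0.00286018] F dock [-5.6  2.2]
units [-5.000e-01  1.046e+00  1.000e-03]
```

{"name": "carry_out", "arguments": {"travel": [[0, 0, -0.01], [-0.04, 0.08, 0], [-0.04, 0.09, 0], [-0.05, 0.1, 0], [-0.05, 0.1, 0], [-0.05, 0.1, 0], [-0.05, 0.1, 0], [-0.05, 0.1, 0], [-0.05, 0.1, 0], [-0.05, 0.1, 0], [-0.05, 0.1, 0], [-0.02, 0.03, 0]], "roll": [0, 0, 0, 0, 0, 0, 0, 0, 0, 0, 0, 0], "grip": [0, 0, 0, 0, 0, 0, 0, 0, 0, 0, 0, 0]}}

```text
time: 7.05
eef_pos: [0.578, -0.0121, 0.1524]
ee_rot: [[0.703, 0.711, 0.0], [0.711, -0.703, -0.001], [-0.0, 0.0, -1.0]]
ft_force: [-1.7, 3.5, 4.2]
width: 0.0319
gripper_force: 60.6
```

```bash
python3 - <<'E'
from h import *
s=st();print(s["gripper_force"],s["ft_torque"],"F dock",D(t+np.array(s["ft_force"])[:2]/1e3));to([*W(-14,0),.1523])
a=camera("scene");b=cv2.imread("pics/scene0.png")
im=cv2.resize(a[120:380,240:440],None,fx=2.3,fy=2.3,interpolation=cv2.INTER_CUBIC)
p=s["eef_pos"]
for q in range(0,360,20):
  for z in(0,.15):
    u=(proj("scene",[p[0]+.0265*np.cos(np.radians(q)),p[1]+.0265*np.sin(np.radians(q)),z])-[240,120])*2.3;cv2.circle(im,tuple(int(k) for k in u),2,(255,0,0),-1)
cv2.imwrite("pics/g4.png",im)
E
```

```text
t 7.05 pos [ 0.578  -0.0121  0.1524] dock [-44.4  -1.4] yang -44.7 F [-1.7  3.5  4.2] w 0.03194460873683238
60.6361448764801 [ 1.00895387  0.4842628  -0.07298719] F dock [-3.6  1.3]
units [0.032 0.76  0.002]
```

View pics/g4.png

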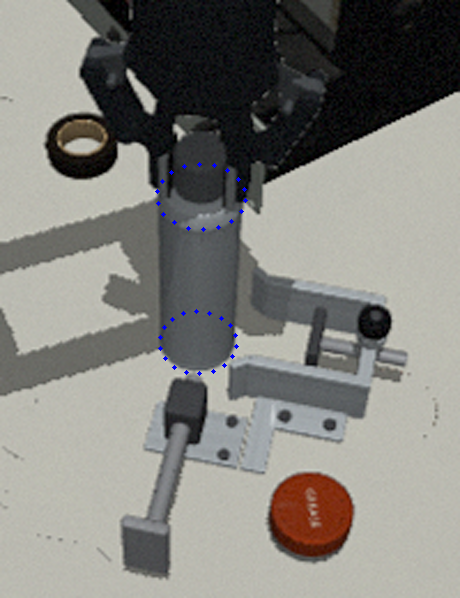

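The can stands upright between the pads just in front of the mouth. The drawn base circle (198,340) matches the can to 1–3 mm, and it is centred between the flares. Sliding in.

{"name": "carry_out", "arguments": {"travel": [[0.01, 0.05, 0], [0.01, 0.08, 0], [0, 0.09, 0], [0, 0.09, 0], [0, 0.09, 0], [0, 0.09, 0], [0, 0.09, 0], [0, 0.08, 0], [0, 0.08, 0], [0, 0.07, 0], [0, 0.05, 0], [0, 0.03, 0]], "roll": [0, 0, 0, 0, 0, 0, 0, 0, 0, 0, 0, 0], "grip": [0, 0, 0, 0, 0, 0, 0, 0, 0, 0, 0, 0]}}

```text
time: 8.1
eef_pos: [0.6026, -0.0353, 0.1525]
ee_rot: [[0.703, 0.711, -0.002], [0.711, -0.703, 0.0], [-0.001, -0.002, -1.0]]
ft_force: [-3.3, 3.5, 6.5]
width: 0.0319
gripper_force: 60.8
```

```bash
cat >> h.py <<'E'
def f():
    s=st();print(s["gripper_force"],"tq",np.round(s["ft_torque"],2),"F dock",D(t+np.array(s["ft_force"])[:2]/1e3))
E
python3 -c "from h import *;f()"
```

```text
t 8.1 pos [ 0.6026 -0.0353  0.1525] dock [-10.6  -0.5] yang -44.67 F [-3.3  3.5  6.5] w 0.03187135556986693
60.75770080089569 tq [1.05 1.04 0.02] F dock [-4.7  0.1]
```

{"name": "carry_out", "arguments": {"travel": [[0, 0.04, 0], [0, 0.04, 0], [0, 0.04, 0], [0, 0.04, 0], [0, 0.04, 0]], "roll": [0, 0, 0, 0, 0], "grip": [0, 0, 0, 0, 0]}}

```text
time: 8.52
eef_pos: [0.6081, -0.0407, 0.1525]
ee_rot: [[0.703, 0.711, -0.003], [0.711, -0.703, 0.001], [-0.001, -0.002, -1.0]]
ft_force: [-3.2, 3.3, 6.4]
width: 0.0315
gripper_force: 60.9
```

{"name": "carry_out", "arguments": {"travel": [[0, 0.02, 0], [0, 0.02, 0], [0, 0.02, 0]], "roll": [0, 0, 0], "grip": [0, 0, 0]}}

```text
time: 8.77
eef_pos: [0.6097, -0.0424, 0.1525]
ee_rot: [[0.703, 0.711, -0.003], [0.711, -0.703, 0.001], [-0.001, -0.002, -1.0]]
ft_force: [-4.2, 3.0, 5.8]
width: 0.0316
gripper_force: 60.7
```

```bash
python3 -c "from h import *;f()"
```

```text
t 8.77 pos [ 0.6097 -0.0424  0.1525] dock [-0.5 -0.5] yang -44.66 F [-4.2  3.   5.8] w 0.03156513504688947
60.74966490268707 tq [ 0.94  0.97 -0.02] F dock [-5.1 -0.8]
```

{"name": "carry_out", "arguments": {"travel": [[0, 0.02, 0], [0, 0.02, 0], [0, 0.02, 0]], "roll": [0, 0, 0], "grip": [0, 0, 0]}}

```text
time: 9.02
eef_pos: [0.6114, -0.0441, 0.1525]
ee_rot: [[0.703, 0.711, -0.003], [0.711, -0.703, 0.001], [-0.001, -0.002, -1.0]]
ft_force: [-3.6, 2.7, 6.5]
width: 0.0318
gripper_force: 60.7
```

{"name": "carry_out", "arguments": {"travel": [[0, 0.02, 0], [0, 0.02, 0]], "roll": [0, 0], "grip": [0, 0]}}

```text
time: 9.18
eef_pos: [0.6126, -0.0452, 0.1525]
ee_rot: [[0.703, 0.711, -0.003], [0.711, -0.703, 0.001], [-0.001, -0.002, -1.0]]
ft_force: [-3.9, 2.8, 6.8]
width: 0.0318
gripper_force: 60.8
```

```bash
python3 -c "from h import *;f()"
```

```text
t 9.18 pos [ 0.6126 -0.0452  0.1525] dock [ 3.4 -0.5] yang -44.66 F [-3.9  2.8  6.8] w 0.03182573699527268
60.75020134449005 tq [0.98 1.   0.01] F dock [-4.7 -0.8]
```

{"name": "carry_out", "arguments": {"travel": [[0, 0.02, 0], [0, 0.02, 0]], "roll": [0, 0], "grip": [0, 0]}}

```text
time: 9.35
eef_pos: [0.6137, -0.0463, 0.1525]
ee_rot: [[0.703, 0.711, -0.003], [0.711, -0.703, 0.001], [-0.001, -0.002, -1.0]]
ft_force: [-3.1, 4.0, 5.5]
width: 0.0318
gripper_force: 60.7
```

{"name": "carry_out", "arguments": {"travel": [[0, 0.02, 0], [0, 0.02, 0]], "roll": [0, 0], "grip": [0, 0]}}

```text
time: 9.52
eef_pos: [0.6147, -0.0473, 0.1525]
ee_rot: [[0.703, 0.711, -0.003], [0.711, -0.703, 0.001], [-0.002, -0.003, -1.0]]
ft_force: [-4.8, 4.4, 8.0]
width: 0.0319
gripper_force: 61.1
```

{"name": "carry_out", "arguments": {"travel": [[0, 0.02, 0]], "roll": [0], "grip": [0]}}

```text
time: 9.6
eef_pos: [0.6149, -0.0475, 0.1525]
ee_rot: [[0.703, 0.711, -0.004], [0.711, -0.703, 0.002], [-0.002, -0.004, -1.0]]
ft_force: [-5.8, 5.6, 9.8]
width: 0.032
gripper_force: 61.2
```

```bash
python3 -c "from h import *;f()"
```

```text
t 9.6 pos [ 0.6149 -0.0475  0.1525] dock [ 6.7 -0.5] yang -44.67 F [-5.8  5.6  9.8] w 0.031995425832287906
61.22103810310364 tq [ 1.54  1.41 -0.  ] F dock [-8.1 -0.2]
```

Contact: force along dock x rose from 5 to 8 N and the tool stalled at dock x 6.7, where the stop was seen. Releasing gently.

{"name": "carry_out", "arguments": {"travel": [[0, 0, 0], [0, 0, 0], [0, 0, 0], [0, 0, 0], [0, 0, 0], [0, 0, 0], [0, 0, 0], [0, 0, 0], [0, 0, 0]], "roll": [0, 0, 0, 0, 0, 0, 0, 0, 0], "grip": [0.39, 0.41, 0.43, 0.46, 0.5, 0.6, 0.7, 0.7, 0.7]}}

```text
time: 10.35
eef_pos: [0.6168, -0.0485, 0.1526]
ee_rot: [[0.703, 0.711, 0.0], [0.711, -0.703, -0.0], [0.0, 0.0, -1.0]]
ft_force: [-0.4, 0.6, 0.0]
width: 0.0599
gripper_force: 0.0
```

```bash
python3 - <<'E'
from h import *
f()
a=camera("scene");cv2.imwrite("pics/g5.png",a)
b=cv2.imread("pics/g4.png")
g=cv2.cvtColor(a,cv2.COLOR_BGR2GRAY)
# base/edge profile of can and stop position, expected pixels for axis dock x 5..7
for x in(5,6,7,8):
  w=W(x,0);print(x,"axis px z=.1",proj("scene",[*w,.1]).round(1),"z.04",proj("scene",[*w,.06]).round(1),"stopface z38",proj("scene",[*W(x+26.5,0),.038]).round(1))
for z in(.06,.1,.14):
  r=int(proj("scene",[*W(6,0),z])[1]);print(r,[int(v) for v in g[r,310:400]])
E
```

```text
t 10.35 pos [ 0.6168 -0.0485  0.1526] dock [8.8 0.2] yang -44.68 F [-0.4  0.6  0. ] w 0.05988929507866766
0.0 tq [-0.01 -0.02 -0.01] F dock [-0.7  0.1]
5 axis px z=.1 [360.8 233.7] z.04 [359.2 250.6] stopface z38 [375.5 262.5]
6 axis px z=.1 [361.5 233.8] z.04 [359.8 250.7] stopface z38 [376.1 262.6]
7 axis px z=.1 [362.2 233.9] z.04 [360.5 250.9] stopface z38 [376.8 262.8]
8 axis px z=.1 [362.9 234.1] z.04 [361.1 251. ] stopface z38 [377.4 262.9]
250 [184, 184, 186, 187, 190, 158, 113, 105, 106, 105, 109, 107, 106, 104, 106, 106, 106, 108, 103, 103, 102, 106, 104, 109, 107, 107, 106, 106, 104, 104, 105, 84, 62, 63, 69, 73, 66, 78, 80, 87, 87, 85, 87, 88, 83, 91, 89, 91, 92, 91, 91, 92, 93, 93, 90, 89, 88, 83, 88, 83, 85, 82, 85, 80, 79, 71, 82, 87, 90, 87, 86, 86, 85, 88, 87, 87, 84, 83, 83, 84, 85, 88, 89, 89, 91, 88, 95, 99, 104, 104]
233 [189, 188, 185, 184, 189, 187, 185, 185, 184, 189, 190, 187, 186, 188, 189, 143, 104, 104, 105, 102, 108, 108, 104, 109, 106, 104, 106, 105, 105, 107, 106, 108, 85, 65, 62, 67, 72, 70, 76, 73, 76, 82, 87, 88, 87, 90, 87, 91, 90, 91, 97, 89, 93, 91, 94, 91, 93, 90, 85, 86, 84, 86, 89, 86, 80, 82, 77, 68, 117, 174, 190, 187, 188, 187, 184, 187, 187, 188, 185, 187, 188, 189, 188, 188, 186, 186, 185, 186, 188, 187]
215 [183, 191, 188, 186, 189, 188, 189, 189, 190, 160, 134, 113, 77, 64, 75, 74, 81, 81, 84, 84, 80, 84, 85, 82, 85, 83, 79, 84, 76, 78, 74, 74, 77, 72, 67, 74, 80, 78, 77, 85, 89, 95, 95, 97, 98, 97, 96, 97, 104, 101, 101, 103, 102, 97, 95, 101, 103, 107, 100, 93, 98, 95, 100, 99, 99, 97, 93, 95, 83, 78, 69, 159, 188, 188, 185, 188, 135, 59, 57, 66, 70, 128, 178, 187, 188, 191, 187, 186, 184, 188]
```

{"name": "carry_out", "arguments": {"travel": [[0, 0, -0.2], [0, 0, -0.5], [0, 0, -0.8], [0, 0, -0.7], [-0.5, -0.11, 0], [-0.8, -0.18, 0], [-0.8, -0.18, 0], [-0.8, -0.18, 0], [-0.8, -0.18, 0], [-0.8, -0.18, 0], [-0.63, -0.14, 0], [0, 0, 0]], "roll": [0, 0, 0, 0, 0, 0, 0, 0, 0, 0, 0, 0], "grip": [0.7, 0.7, 0.7, 0.7, 0.5, 0, 0, 0, 0, 0, 0, 0]}}

```text
time: 11.4
eef_pos: [0.4358, -0.1634, 0.241]
ee_rot: [[0.705, 0.71, -0.002], [0.71, -0.705, -0.001], [-0.002, -0.001, -1.0]]
ft_force: [-0.2, 0.3, -0.3]
width: -0.0
gripper_force: 0.0
```

```bash
python3 - <<'E'
from h import *
f();to([*W(-37,-207),.025])
a=camera("scene");b=camera("top");o=cv2.imread("pics/scene0.png");ot=cv2.imread("pics/top0.png")
cv2.imwrite("pics/s6.png",a);cv2.imwrite("pics/t6.png",b)
z=lambda i,x,y:cv2.resize(i[y:y+70,x:x+95],None,fx=4.2,fy=4.2,interpolation=cv2.INTER_CUBIC)
cv2.imwrite("pics/cmp.png",np.vstack([np.hstack([z(o,335,230),z(a,335,230)]),np.hstack([z(ot,325,150),z(b,325,150)])]))
E
```

```text
t 11.4 pos [ 0.4358 -0.1634  0.241 ] dock [ -38.1 -209. ] yang -44.8 F [-0.2  0.3 -0.3] w -8.465268031452423e-06
0.0 tq [0.03 0.   0.  ] F dock [-0.4  0.1]
units [0.063 0.033 5.399]
```

View pics/cmp.png

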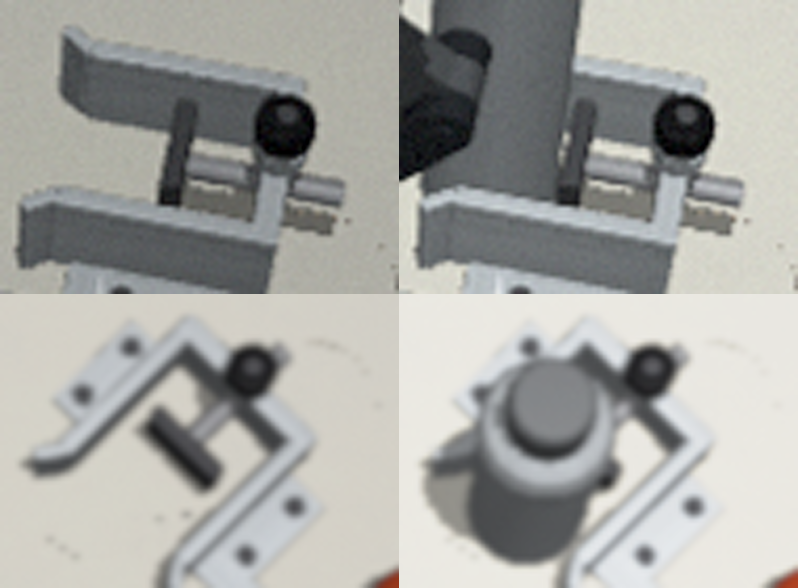

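Top pair (before and after, same crop): the rod end stays at x=345, so the stop did not move, and the can stands beside the pad. I'll measure the remaining gap numerically.

```bash
cat > gap.py <<'E'
from h import *
def rayxy(u,v):
    i=camera_info("scene");Rc=np.array(i["R"]);c=-Rc.T@np.array(i["t"]);d=Rc.T@np.linalg.solve(i["intrinsics"],[u,v,1]);return c,d
def sub(row,k,th): # crossing between k,k+1
    return k+(row[k]-th)/(row[k]-row[k+1])
def canx(img,zs,y0=0.0,side="LR"):
    g=cv2.GaussianBlur(cv2.cvtColor(img,cv2.COLOR_BGR2GRAY),(1,5),0).astype(float);out=[]
    for z in zs:
        u0,r=proj("scene",[*W(6,0),z]);r=int(round(r));row=g[r];u0=int(u0)
        res=[]
        for sgn in(-1,1):
            ks=[k for k in range(u0+sgn*10,u0+sgn*26,sgn) if row[k]<135<=row[k+sgn]]
            if not ks: res.append(np.nan);continue
            k=ks[0];u=k+sgn*(135-row[k])/(row[k+sgn]-row[k])
            c,d=rayxy(u,r);pd=R.T@(c[:2]-t);dd=R.T@d[:2]
            n=np.array([dd[1],-dd[0]]);n/=np.linalg.norm(n)
            if n[0]<0:n=-n
            off=n@pd-sgn*.0265   # n.axis = off
            res.append((off-n[1]*y0/1e3)/n[0]*1e3)
        out.append(res)
    return np.round(out,2)
if __name__=="__main__":
    g5=cv2.imread("pics/g5.png");s6=cv2.imread("pics/s6.png")
    zs=np.arange(.08,.121,.01)
    print("g5 z.08-.12 (L,R)\n",canx(g5,zs));print("s6 \n",canx(s6,zs))
    o=cv2.cvtColor(cv2.imread("pics/scene0.png"),cv2.COLOR_BGR2GRAY).astype(float)
    s=cv2.cvtColor(s6,cv2.COLOR_BGR2GRAY).astype(float)
    for z in(.014,.02,.026,.032):
        u0,r=proj("scene",[*W(31,-20),z]);r=int(round(r));print("stop row",r,"col0",u0.round(1),o[r,int(u0)-6:int(u0)+8].astype(int),"px/mm",(proj("scene",[*W(32,-20),z])-proj("scene",[*W(31,-20),z]))[0].round(2), s[r,int(u0)-6:int(u0)+8].astype(int))
E
python3 gap.py
```

```text
g5 z.08-.12 (L,R)
 [[  nan 13.06]
 [  nan  8.34]
 [  nan  4.37]
 [  nan  2.68]
 [  nan  2.37]]
s6 
 [[ nan 2.18]
 [ nan 1.89]
 [4.98 2.18]
 [4.95 2.26]
 [4.99 2.03]]
stop row 282 col0 371.8 [ 95 106 110 112 120 128 141 160 161 164 162 159 160 157] px/mm 0.65 [115 131 130 140 147 155 176 195 198 199 199 199 194 192]
stop row 280 col0 372.1 [161 160 158 160 158 157 158 163 156 158 148 145 152 145] px/mm 0.65 [196 197 194 195 191 194 193 197 196 190 183 177 184 181]
stop row 278 col0 372.4 [148 148 153 155 153 157 102  40  31  28  28  28  82 103] px/mm 0.65 [180 173 173 176 169 145  97  50  40  37  35  33 101 121]
stop row 275 col0 372.7 [172 174 175 174 173 174 124  38  32  31  29  23  64  93] px/mm 0.66 [ 96  95  95  95  91  86  62  35  35  40  46  37  80 117]
```

The can axis is at dock x about 3.5 and the stop contact position is about 3.9, so it is touching within measurement error and the stop has not moved. Next is the bolt: lowering the shut fingers outside the tab.

{"name": "carry_out", "arguments": {"travel": [[0.03, 0.03, 0.4], [0, 0, 0.7], [0, 0, 0.8], [0, 0, 0.8], [0, 0, 0.8], [0, 0, 0.8], [0, 0, 0.6], [0, 0, 0.4], [0, 0, 0.1], [0, 0, 0], [0, 0, 0]], "roll": [0, 0, 0, 0, 0, 0, 0, 0, 0, 0, 0], "grip": [0, 0, 0, 0, 0, 0, 0, 0, 0, 0, 0]}}

```text
time: 12.42
eef_pos: [0.4426, -0.162, 0.0249]
ee_rot: [[0.703, 0.712, 0.001], [0.712, -0.703, -0.0], [0.0, 0.001, -1.0]]
ft_force: [0.6, -0.4, 0.9]
width: 0.0002
gripper_force: 0.0
```

{"name": "carry_out", "arguments": {"travel": [[0.05, 0, 0], [0.08, 0, 0], [0.08, 0, 0], [0.08, 0, 0], [0.08, 0, 0], [0.08, 0, 0], [0.08, 0, 0], [0, 0, 0]], "roll": [0, 0, 0, 0, 0, 0, 0, 0], "grip": [0, 0, 0, 0, 0, 0, 0, 0]}}

```text
time: 13.08
eef_pos: [0.4569, -0.1466, 0.0246]
ee_rot: [[0.703, 0.711, 0.0], [0.711, -0.703, 0.0], [0.0, 0.0, -1.0]]
ft_force: [-0.3, 0.1, -0.3]
width: 0.0001
gripper_force: 0.0
```

```bash
python3 -c "from h import *;f()"
```

```text
t 13.08 pos [ 0.4569 -0.1466  0.0246] dock [ -35.  -182.3] yang -44.66 F [-0.3  0.1 -0.3] w 5.6251442141914566e-05
0.0 tq [-0.04 -0.02  0.01] F dock [-0.3 -0.2]
```

{"name": "carry_out", "arguments": {"travel": [[0.06, -0.03, 0], [0.1, -0.02, 0], [0.1, 0, 0], [0.1, 0, 0], [0.1, 0, 0], [0.1, 0, 0]], "roll": [0, 0, 0, 0, 0, 0], "grip": [0, 0, 0, 0, 0, 0]}}

```text
time: 13.58
eef_pos: [0.471, -0.1293, 0.0245]
ee_rot: [[0.703, 0.711, -0.0], [0.711, -0.703, 0.0], [0.0, -0.0, -1.0]]
ft_force: [-1.1, -2.5, 0.2]
width: -0.0002
gripper_force: 1.3
```

```bash
python3 -c "from h import *;f();cv2.imwrite('pics/s7.png',camera('scene'))"
```

```text
t 13.58 pos [ 0.471  -0.1293  0.0245] dock [ -37.3 -160. ] yang -44.68 F [-1.1 -2.5  0.2] w -0.00019000816328643193
1.3462347909808159 tq [-0.48  0.13  0.01] F dock [ 1.1 -2.5]
```

{"name": "carry_out", "arguments": {"travel": [[0.09, 0, 0], [0.09, 0, 0], [0.09, 0, 0], [0.09, 0, 0], [0.09, 0, 0], [0.09, 0, 0], [0.09, 0, 0], [0.09, 0, 0], [0.09, 0, 0], [0.08, 0, 0], [0.06, 0, 0], [0.05, 0, 0]], "roll": [0, 0, 0, 0, 0, 0, 0, 0, 0, 0, 0, 0], "grip": [0, 0, 0, 0, 0, 0, 0, 0, 0, 0, 0, 0]}}

```text
time: 14.63
eef_pos: [0.4991, -0.1009, 0.0245]
ee_rot: [[0.703, 0.711, 0.0], [0.711, -0.703, 0.0], [0.0, 0.0, -1.0]]
ft_force: [-0.2, -3.0, -0.5]
width: -0.0004
gripper_force: 1.3
```

{"name": "carry_out", "arguments": {"travel": [[0.04, 0, 0], [0.04, 0, 0], [0.04, 0, 0]], "roll": [0, 0, 0], "grip": [0, 0, 0]}}

```text
time: 14.88
eef_pos: [0.5023, -0.0977, 0.0245]
ee_rot: [[0.703, 0.711, 0.0], [0.711, -0.703, 0.0], [0.0, 0.0, -1.0]]
ft_force: [-0.6, -3.3, 0.4]
width: -0.0001
gripper_force: 1.3
```

```bash
python3 -c "from h import *;f()"
```

```text
t 14.88 pos [ 0.5023 -0.0977  0.0245] dock [ -37.5 -115.6] yang -44.68 F [-0.6 -3.3  0.4] w -0.00012541101959243216
1.2870577722787857 tq [-0.47  0.13 -0.04] F dock [ 1.9 -2.8]
```

{"name": "carry_out", "arguments": {"travel": [[0.03, 0, 0], [0.03, 0, 0], [0.03, 0, 0], [0.03, 0, 0]], "roll": [0, 0, 0, 0], "grip": [0, 0, 0, 0]}}

```text
time: 15.22
eef_pos: [0.5056, -0.0943, 0.0245]
ee_rot: [[0.703, 0.711, 0.0], [0.711, -0.703, 0.0], [0.0, -0.0, -1.0]]
ft_force: [0.0, -3.3, -0.4]
width: 0.0001
gripper_force: 1.3
```

{"name": "carry_out", "arguments": {"travel": [[0.03, 0, 0], [0.03, 0, 0]], "roll": [0, 0], "grip": [0, 0]}}

```text
time: 15.38
eef_pos: [0.5058, -0.094, 0.0245]
ee_rot: [[0.702, 0.712, -0.003], [0.712, -0.702, -0.002], [-0.003, -0.0, -1.0]]
ft_force: [-9.5, -18.0, 5.5]
width: -0.0
gripper_force: 9.3
```

The bolt is at the end of its travel: it stalled with about 20 N at the expected place. Backing off and rising.

{"name": "carry_out", "arguments": {"travel": [[-0.1, 0, 0], [-0.3, 0, 0], [-0.6, 0, 0], [-0.6, 0, 0], [-0.4, 0, -0.6], [0, 0, -0.9], [0, 0, -0.9], [0, 0, -0.9], [0, 0, -0.9], [-0.4, -0.4, 0], [-0.4, -0.4, 0], [0, 0, 0]], "roll": [0, 0, 0, 0, 0, 0, 0, 0, 0, 0, 0, 0], "grip": [0, 0, 0, 0, 0, 0, 0, 0, 0, 0, 0, 0]}}

```text
time: 16.38
eef_pos: [0.4012, -0.1483, 0.1925]
ee_rot: [[0.703, 0.711, -0.003], [0.711, -0.703, 0.002], [-0.001, -0.003, -1.0]]
ft_force: [-0.4, 0.9, -0.3]
width: 0.0
gripper_force: 0.0
```

```bash
python3 - <<'E'
from gap import *
f();a=camera("scene");cv2.imwrite("pics/s8.png",a);o=cv2.imread("pics/scene0.png")
print("can",canx(a,np.arange(.08,.121,.01)))
# bolt tip: bright bar above bench at z .024 line dock x=-37; brightness along the line vs before, top of bar z=.03
ga=cv2.cvtColor(a,cv2.COLOR_BGR2GRAY);go=cv2.cvtColor(o,cv2.COLOR_BGR2GRAY)
for y in range(-60,61,5):
    u=proj("scene",[*W(-37,y),.024]).round().astype(int);print(y,tuple(u),go[u[1],u[0]],ga[u[1],u[0]])
d=cv2.absdiff(cv2.GaussianBlur(a,(5,5),0),cv2.GaussianBlur(o,(5,5),0)).max(2)
for n,w,z in(("mass",(.648,.07),.02),("tin",(.562,-.169),.02),("taperoll",(.6,.185),.02)):
    u=proj("scene",[*w,z]).astype(int);print(n,u,d[u[1]-18:u[1]+18,u[0]-18:u[0]+18].mean())
E
```

```text
t 16.38 pos [ 0.4012 -0.1483  0.1925] dock [ -73.2 -222.8] yang -44.69 F [-0.4  0.9 -0.3] w 1.781452300251913e-05
0.0 tq [-0.01  0.03  0.03] F dock [-0.9  0.3]
can [[5.14 2.05]
 [5.25 1.72]
 [5.14 2.04]
 [5.1  2.1 ]
 [5.17 1.9 ]]
-60 (np.int64(323), np.int64(291)) 63 79
-55 (np.int64(324), np.int64(289)) 63 80
-50 (np.int64(324), np.int64(286)) 70 89
-45 (np.int64(325), np.int64(283)) 131 161
-40 (np.int64(326), np.int64(281)) 178 161
-35 (np.int64(326), np.int64(278)) 174 165
-30 (np.int64(327), np.int64(275)) 173 162
-25 (np.int64(328), np.int64(273)) 173 160
-20 (np.int64(328), np.int64(270)) 175 164
-15 (np.int64(329), np.int64(268)) 176 163
-10 (np.int64(330), np.int64(265)) 171 164
-5 (np.int64(331), np.int64(262)) 173 159
0 (np.int64(331), np.int64(260)) 174 165
5 (np.int64(332), np.int64(257)) 172 161
10 (np.int64(333), np.int64(255)) 175 164
15 (np.int64(333), np.int64(252)) 176 161
20 (np.int64(334), np.int64(250)) 174 164
25 (np.int64(334), np.int64(248)) 175 165
30 (np.int64(335), np.int64(245)) 170 163
35 (np.int64(336), np.int64(243)) 177 161
40 (np.int64(336), np.int64(240)) 173 225
45 (np.int64(337), np.int64(238)) 177 223
50 (np.int64(338), np.int64(236)) 172 224
55 (np.int64(338), np.int64(233)) 171 223
60 (np.int64(339), np.int64(231)) 173 223
mass [335 210] 41.6875
tin [376 342] 37.791666666666664
taperoll [276 179] 80.01851851851852
```

```bash
python3 -c "
from workcell import *
print(close_job())"
```

```text
the job is handed in; nothing more can be done
None
```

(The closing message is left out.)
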